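Unlock the conveyor tensioner and hold its lever back past the ratchet

ROBOT

A 6-joint arm with a two-finger parallel gripper is mounted at the origin on a cart in front of the work surface, level with it; the furniture and walls round the work are solid. World frame = base frame: x ahead of the robot, y to its left, z up, the work surface at z = 0. Lengths are in mm, angles in rad, forces in N, time in s.
With the tool pointing down it reaches from about 275 to 825 mm from the base axis. Payload 4.9 kg.
Tool frame: the origin (TCP) lies at the very end of the fingers, on their centre line; the grasp point (between the pads) lies 19 mm behind it; z points along the fingers, y is the direction in which the jaws open and shut (so a half turn about z gives the same grasp; the last joint's range is limited). The gripper opens to 85 mm and grips with 20 to 120 N. Pads are 22 mm wide; open, the fingers measure 114 mm over their backs; the gripper's body (76 mm by 85 mm) begins 54 mm behind the grasp point. The pads swing forward as they close: fully open they stand 13 mm farther back than shut.
Start: joints at [-1.424, 0.326, -0.193, 1.052, 0, 1.437], TCP at [152.43, -528.473, 231.281] pointing down, gripper open.
Joint ranges: [-2.65, 2.65], [-0.97, 1.79], [-1.3, 1.35], [-1.93, 2.1], [-1.47, 1.37], [-3.14, 3.14]. Speed limits (rad/s): [2.57, 2.57, 3.14, 3.14, 3.14, 3.14].

INTERFACE

Orientations are given as [roll, pitch, yaw] about the fixed x, y, z axes, in that order (R = Rz(yaw) Ry(pitch) Rx(roll)).
In Python, from bench import bot, solve_ik, imaging gives the robot as it stands. Calls block until the motion is done:
- bot.move_ptp(position, orientation): joint-space move of the TCP to a pose.
- bot.movel(position, rot=None, max_speed=150, threshold=None): straight line of the TCP; rot=None keeps the orientation; max_speed is the mean speed in mm/s. With threshold (N) it stops when the force on the tool has changed by that much, and returns True; else False.
- bot.move_j(angles): joint-space move.
- bot.grip(opening, effort=None): opening from 0.0 (shut) to 1.0 (fully open); effort is the grip in N (None keeps the last); returns when the fingers have stopped.
- bot.dwell(seconds).
- solve_ik(position, orientation): joint angles nearest the present ones, or None.
- bot.get_state(): the state.
- imaging.capture(name): name is "scene" or "top"; returns the picture (420x560x3 uint8, blue, green, red); there is no depth.
- imaging.camera_model(name): a dict with "K" (3x3 intrinsics, pixels), "k1" (the pictures are not rectified: a ray, as slopes to the right and down, at radius r is drawn at 1 + k1 r^2 times it, then the intrinsics apply), "position" and "rotation" of the camera in the world. Camera axes: x right, y up, looking along -z (the intrinsics and any distortion apply to the point x, -y, -z); pixel columns grow to the right and rows downward; lengths in mm; the calibration is good to about 2 mm. A picture is of the moment at which its call begins. camera_model takes no time and is no camera call.
A pose or a line that the arm cannot do raises bot.IKError and nothing moves.
- bot.sign_off(): hands the job in, once; it reports no verdict.
The state is a dict: "t": time; "qpos": joint angles; "joint_velocities": joint speeds; "effort": joint torques, N m; "tcp_pos": TCP position; "orientation": TCP orientation; "contact_force": force on the tool from outside, world axes, zero at the start; "wrist_torque": the same for the moment, N m; "opening": opening from 0.0 (shut) to 1.0 (fully open).
Only numpy, scipy, OpenCV 4.12 (cv2) and the standard library are available. Lean on these libraries where they do the work, as an engineer would, in place of code of your own. Each camera call takes 0.05 s, during which the arm holds its last target.

TASK

Ready the belt tensioner for a new belt. First press the blue lock plunger straight down to its stop so that its catch keeps it down and the yellow lever is unlocked; then push the lever by its red post backwards, past the ratchet click, right back against its rear stop, and hold it there, off the ratchet: the program finishes while the gripper fingers are still holding the lever back. Leave the cans and the other things lying around where they are.

Things in the scene. Friction and masses are not known exactly. Their poses are not given: they have to be found in the camera images.
- tension_unit: The conveyor-belt tensioner unit, bolted down. Aluminium base plate 130 (x) x 275 (y) x 12 mm. Origin: centre of the plate's underside, on the work surface. z up, x from the front edge (robot side) to the rear edge, y to the left. The lever's vertical pivot is at x 0, y -15 mm; the blue plunger at x 1, y -100 mm. The plate's two end stops for the lever are 40 mm high.
- idler_arm: The yellow sprung lever. Origin: on its vertical pivot axis at the plate's top face (12 mm above the work surface); its x axis points along the lever from pivot to red post, z up. Bar 22 mm wide, 12 mm thick, its top at z 26 mm; black roller at x 75 mm; red post at x 125 mm; a tail to x -60 mm; round the pivot a steel hub 60 mm diameter with spring and shaft up to z 50 mm.
- roller_top (a point): Top centre of the black idler roller on the lever (42 mm diameter over its flange), 75 mm from the pivot axis, 72 mm above the work surface.
- post_top (a point): Centre of the top of the red upright handle post: 18 mm diameter, rising 59 mm from the bar to 97 mm above the work surface, 125 mm from the pivot axis. In the unit's frame it is at x -43, y +102 mm at rest and at x +45, y +101 mm when the lever is on its rear stop.
- tensioner (a joint): Lever angle, rad: 0 at rest on the front stop, 0.72 on the rear stop, growing as the post is pushed from front (-x of the unit) to rear (+x), clockwise from above. A spring pushes it forward: about 3.6 N at the post at rest, 9 N at the rear stop. While the plunger is up, its lug stops the lever at about 0.02 (it gives a little if forced).
- ratchet (a point): Top of the black pawl housing at the rear of the plate (15 x 26 mm, 38 mm above the work surface). The brass pawl clicks in behind the hub's tooth when the lever passes about 0.48 rad (2 N more at the post from 0.12 to 0.4 rad); a lever let go after that drops back onto the pawl and stays at about 0.44 rad.
- lock_plunger (a joint): How far the blue lock plunger is pressed down, m: 0 up (lever locked), 0.016 on its stop. Spring 3 N at the top, 7 N at the stop, and about 7 N in all from 3 to 8 mm, where the catch is pushed aside. Past about 13 mm the catch snaps over it and keeps it down at about 0.013 when let go (lever free); let go earlier, it springs up again.
- plunger_top (a point): Centre of the flat top of the blue plunger head (disc 32 mm diameter, 10 mm thick), 88 mm above the work surface when up, 72 mm when on its stop. It is pressed straight down.
- lock_catch (a point): Top of the black catch housing (24 x 14 mm, 57 mm above the work surface), 27 mm from the plunger's axis. The plunger's steel guide bracket (36 x 15 mm) rises to 60 mm above the work surface under the blue head.
- can_peach: Bystander, loose: peach-coloured drinks can, 66 mm diameter, 157 mm tall, standing. Origin: centre of its underside. Leave it where it is.
- can_full: Bystander, loose: sage-green drinks can, 66 mm diameter, 159 mm tall, standing. Origin: centre of its underside. Leave it where it is.
- end_stack_2: Bystander, loose: short stack of gold can ends, 66 mm diameter, 16 mm high. Origin: centre of its underside. Leave it where it is.
- spare_roll_1: Bystander, loose: grey steel seaming roll, 49 mm diameter, 34 mm high. Origin: centre of its underside. Leave it where it is.
- tape_roll: Bystander, loose: roll of blue tape, 66 mm diameter, 19 mm high. Origin: centre of its underside. Leave it where it is.
- marker_1: Bystander, loose: black marker pen, 130 mm long, 15 mm thick. Origin: centre of its underside. Leave it where it is.

How it is judged (in metres and radians):
On the way, in this order (a step that is already met when the one before it is completed fails the run):
1. the lock plunger is pressed down to within 2 mm of its stop while the lever is still at rest (value of joint lock_plunger above 0.014 m and value of joint tensioner below 0.08 rad), for 0.05 s.
2. with the plunger caught down, the lever has been pushed past the ratchet click (value of joint lock_plunger above 0.011 m and value of joint tensioner above 0.54 rad), for 0.1 s.
At the end, for the whole second after the job is handed in: The lever stands still beyond 0.64 rad (rear stop 0.72), the fingers pressing on it (post, bar or roller) with over 2 N through the last second, and the plunger is still down by 11 mm or more. Resting on the pawl alone (below 0.5) does not count (value of joint tensioner above 0.64 rad and velocity of joint tensioner between -0.1 and 0.1 rad/s and value of joint lock_plunger above 0.011 m and contact force between the fingers and idler_arm above 2 N); the arm keeps its last pose, push and grip.
It fails at once if one of the bystanders (cans, can ends, seaming roll, tape, marker) was moved by more than 30 mm (distance of any of can_peach, can_full, end_stack_2, spare_roll_1, tape_roll, marker_1 from where it was at the start of the episode above 0.03 m).
It also fails if it takes over 38 s, if anything falls off the work surface, if the arm or the gripper's body presses on something with over 40 N, if the wrist force passes 120 N, or if a joint passes its speed limit or range.

## Working session

There is one attempt and no reset: what is moved stays moved. The work goes in short steps, each a Python script; the robot and the scene stay as the last script left them, time stands still between calls to the robot, and variables do not carry over. Pictures are saved under pics/ and viewed, and the job is handed in when it is done.

```bash
ls; mkdir -p pics; python3 - <<'E'
from bench import bot, solve_ik, imaging
import cv2
for n in("scene","top"):
    cv2.imwrite(f"pics/{n}0.png",imaging.capture(n)); print(n,imaging.camera_model(n))
print(bot.get_state())
E
```

```text
pics
scene {'K': array([[436.53353749,   0.        , 276.68854578],
       [  0.        , 436.53353749, 204.03560617],
       [  0.        ,   0.        ,   1.        ]]), 'k1': 0.0009610171123856036, 'position': array([ 243.66711793, -599.67422836,  811.52998676]), 'rotation': array([ 7.14105126e-01, -4.84885894e-04, -4.31029366e-01])}
top {'K': array([[408.98791067,   0.        , 278.63104825],
       [  0.        , 408.98791067, 212.18636573],
       [  0.        ,   0.        ,   1.        ]]), 'k1': -0.022382305735335332, 'position': array([468.95966612, -34.21096447, 947.40364929]), 'rotation': array([ 0.05239034,  0.00531013, -1.56034378])}
{'t': 0.1, 'qpos': array([-1.42419861e+00,  3.26856920e-01, -1.93469979e-01,  1.05199389e+00,
        5.63168855e-06,  1.43659362e+00]), 'joint_velocities': array([-0.00029408, -0.00253679,  0.00087358,  0.00065589,  0.00092772,
       -0.00044273]), 'effort': array([ 6.14519777e-04, -4.44237792e+01,  2.63038534e+01,  7.87125056e-03,
       -1.16564620e-04, -8.91379216e-06]), 'tcp_pos': array([ 152.35478767, -527.9468918 ,  230.59240443]), 'orientation': array([-3.14008265e+00, -2.09554353e-04,  2.80800257e-01]), 'contact_force': array([-0.52902121, -0.57184102,  0.33652472]), 'wrist_torque': array([ 0.00568681, -0.01671785, -0.03066434]), 'opening': 0.9995288721012008}
```

View pics/scene0.png

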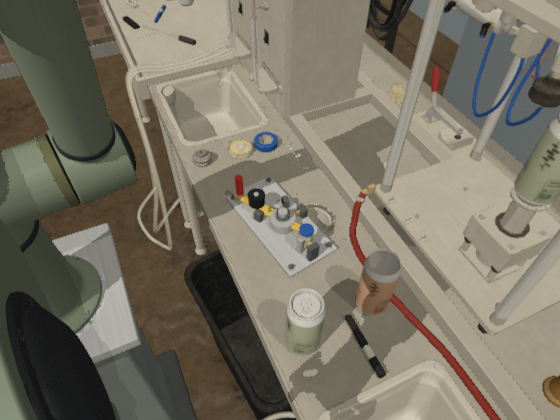

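View pics/top0.png

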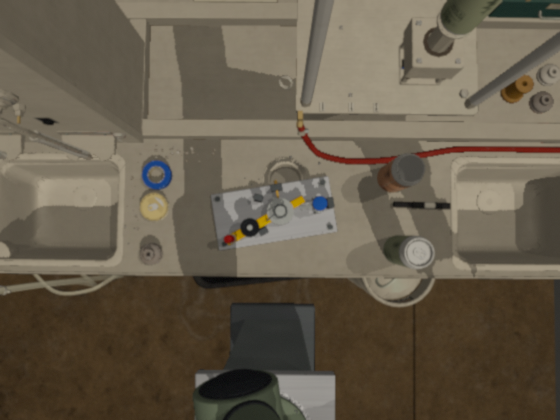

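```bash
cat > h.py <<'E'
import numpy as np, cv2
from bench import bot, solve_ik, imaging
from scipy.spatial.transform import Rotation as Ro
def ray(n,uv):
    m=imaging.camera_model(n);K=m["K"]
    d=((uv[0]-K[0,2])/K[0,0],(uv[1]-K[1,2])/K[1,1])
    s=np.array(d)
    for _ in range(10): s=np.array(d)/(1+m["k1"]*(s@s))
    return np.array(m["position"]),Ro.from_euler("xyz",m["rotation"]).apply([s[0],-s[1],-1])
def onz(n,uv,z):
    p,d=ray(n,uv); return p+d*(z-p[2])/d[2]
def tri(uv1,uv2):
    p,d=ray("scene",uv1);q,e=ray("top",uv2);d=d/np.linalg.norm(d);e=e/np.linalg.norm(e)
    A=np.array([[1,-d@e],[d@e,-1]]);a,b=np.linalg.solve(A,[(q-p)@d,(q-p)@e])
    x,y=p+a*d,q+b*e
    return (x+y)/2,np.linalg.norm(x-y)
def blobs(im,lo,hi,roi,mina=8):
    x0,y0,x1,y1=roi;hsv=cv2.cvtColor(im[y0:y1,x0:x1],cv2.COLOR_BGR2HSV)
    if lo[0]>hi[0]: m=cv2.inRange(hsv,lo,(180,)+hi[1:])|cv2.inRange(hsv,(0,)+lo[1:],hi)
    else: m=cv2.inRange(hsv,lo,hi)
    n,l,s,c=cv2.connectedComponentsWithStats(m)
    return [(s[i].tolist(),(c[i]+[x0,y0]).round(1).tolist()) for i in range(1,n) if s[i][4]>=mina]
ROI={"scene":(215,160,350,280),"top":(200,165,345,260)}
E
python3 - <<'E'
from h import *
for n in("scene","top"):
    im=imaging.capture(n)
    print(n,"red",blobs(im,(170,120,60),(8,255,255),ROI[n]))
    print(n,"blue",blobs(im,(100,150,60),(125,255,255),ROI[n]))
    print(n,"yel",blobs(im,(18,150,80),(32,255,255),ROI[n]))
    print(n,"blk",blobs(im,(0,0,0),(180,255,45),ROI[n]))
    x0,y0,x1,y1=ROI[n]; cv2.imwrite(f"pics/{n}1.png",cv2.resize(im[y0:y1,x0:x1],None,fx=5,fy=5,interpolation=2))
E
```

```text
scene red [([20, 15, 8, 21, 143], [238.7, 184.5])]
scene blue [([85, 64, 13, 12, 129], [306.1, 229.5])]
scene yel [([19, 34, 16, 11, 70], [243.4, 198.8]), ([44, 44, 15, 12, 82], [265.8, 209.7]), ([76, 62, 9, 10, 47], [295.5, 226.5])]
scene blk [([33, 29, 17, 20, 227], [256.3, 198.6]), ([0, 90, 18, 30, 332], [220.8, 267.7])]
top red [([24, 70, 11, 9, 73], [228.6, 238.7])]
top blue [([113, 32, 14, 13, 149], [319.5, 202.9])]
top yel [([91, 31, 14, 12, 95], [297.4, 201.2]), ([56, 50, 15, 14, 116], [262.6, 221.0]), ([32, 64, 13, 12, 82], [238.1, 234.3])]
top blk [([41, 54, 19, 17, 186], [249.5, 226.9])]
```

View pics/scene1.png

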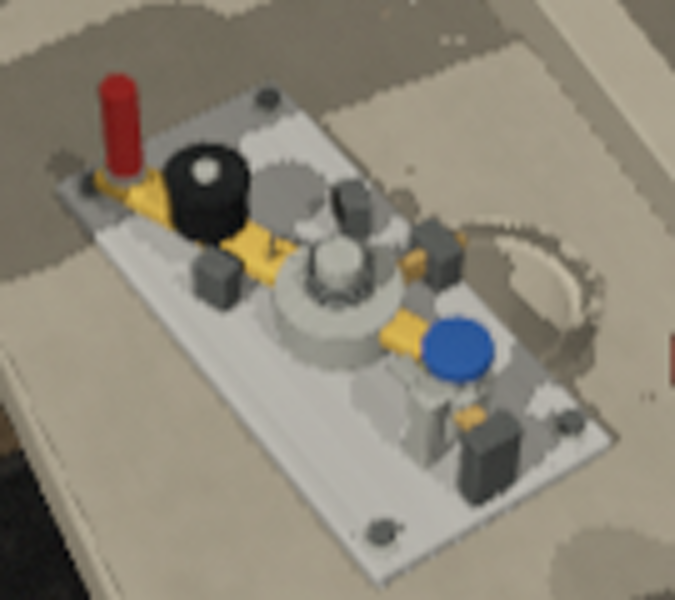

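View pics/top1.png

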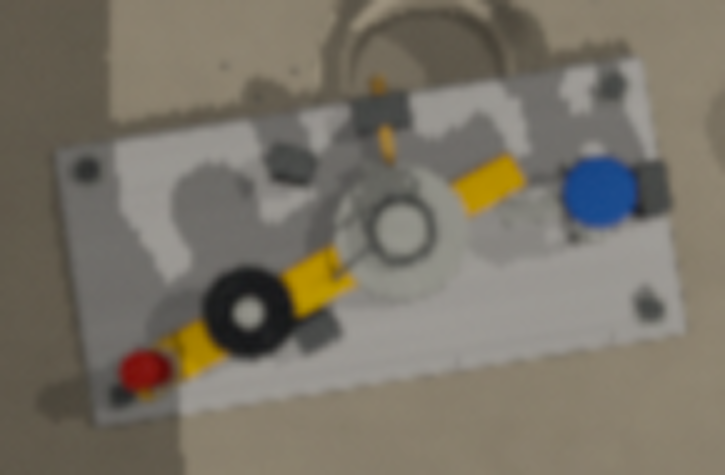

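```bash
python3 - <<'E'
from h import *
P=lambda l,v:print(l,np.round(v,1))
P("blue top@88",onz("top",(319.5,202.9),88)); P("blue sc@88",onz("scene",(306.2,229.3),88)); print(tri((306.2,229.3),(319.5,202.9)))
P("post top@97",onz("top",(228.8,238.6),97)); P("post sc@97",onz("scene",(238.6,177.4),97)); print(tri((238.6,177.4),(228.8,238.6)))
P("hub",onz("top",(280.4,210.7),62)); P("hubsc",onz("scene",(215+340/5,160+252/5),62))
P("roller",onz("top",(249.5,227),72))
c=[(55,150),(640,60),(685,333),(97,425)]
C=[onz("top",(200+a/5,165+b/5),12)for a,b in c]
for x in C:P("corner",x)
P("centre",np.mean(C,0))
c=[(268,85),(613,437),(382,585),(60,190)]
D=[onz("scene",(215+a/5,160+b/5),12)for a,b in c]
for x in D:P("corner sc",x)
P("centre",np.mean(D,0))
d=C[0]-C[1]+C[3]-C[2]; print("yaw",np.arctan2(-d[0],d[1]))
d=D[0]-D[1]+D[3]-D[2]; print("yaw sc",np.arctan2(-d[0],d[1]))
for n,uv in(("can_full",(418,254)),("can_peach",(410,168))): P(n,onz("top",uv,157))
E
```

```text
blue top@88 [ 534.4 -115.    88. ]
blue sc@88 [ 532.8 -119.3   88. ]
(array([ 534.93312808, -115.59361429,   82.5058671 ]), np.float64(0.17175103042272608))
post top@97 [457.5  73.7  97. ]
post sc@97 [457.2  72.4  97. ]
(array([457.59169814,  73.8590931 ,  95.50464558]), np.float64(0.22276651453721533))
hub [518.6 -32.8  62. ]
hubsc [520.4 -32.7  62. ]
roller [482.4  32.9  72. ]
corner [555.9 127.2  12. ]
corner [ 600.2 -141.4   12. ]
corner [ 474.9 -162.5   12. ]
corner [430.2 105.6  12. ]
centre [515.3 -17.8  12. ]
corner sc [553.  121.6  12. ]
corner sc [ 603.6 -143.4   12. ]
corner sc [ 476.4 -169.    12. ]
corner sc [431.   98.4  12. ]
centre [516.  -23.1  12. ]
yaw 0.16430522659100055
yaw sc 0.17845944830866595
can_full [ 432.4 -299.   157. ]
can_peach [ 599.2 -284.6  157. ]
```

The scene view shows the red post top at pixel (239,177) and the blue head at (306,229). In the top view they are at (229,239) and (319.5,203). The plate corners give a centre of about (515,-18) and a yaw of 0.166. From that I predict the plunger at (533,-117) and the post at (456,76), within 2 mm of the direct measurements. Next I press the plunger.

```bash
python3 - <<'E'
from h import *
R=[np.pi,0,1.6]
px,py=533.8,-116
for p in ([px,py,250],[px,py,70]): print(solve_ik(p,R))
s=bot.get_state(); p=s["tcp_pos"]
bot.grip(0.0,30)
bot.movel([p[0],p[1],290],max_speed=200)
bot.move_ptp([px,py,270],R)
bot.movel([px,py,105],max_speed=150)
s=bot.get_state();print(s["t"],s["tcp_pos"],s["contact_force"],s["opening"])
for n in("scene","top"):
    im=imaging.capture(n);x0,y0,x1,y1=ROI[n]; cv2.imwrite(f"pics/{n}2.png",cv2.resize(im[y0-20:y1,x0:x1],None,fx=4,fy=4,interpolation=2))
E
```

```text
[-0.34912865  0.30757579 -0.17014476  1.09307578  0.          1.192464  ]
[-0.34912865  0.48087177 -0.41389002  0.67603454  0.          1.192464  ]
4.6833 [ 534.47210619 -116.31214868  105.82097008] [-0.76438751 -0.06757387  0.31726257] -0.00042554536708702825
```

View pics/scene2.png

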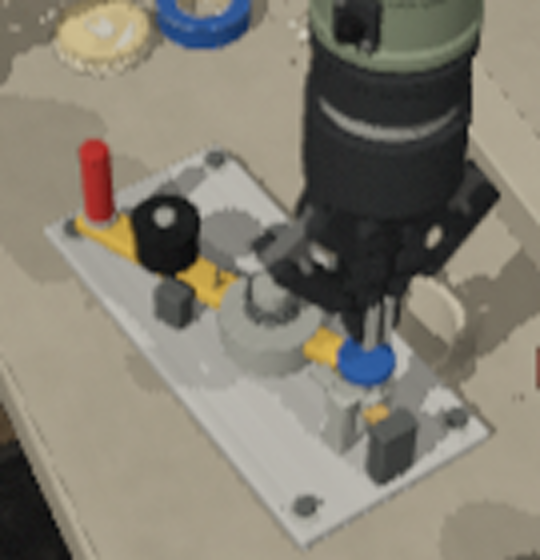

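View pics/top2.png

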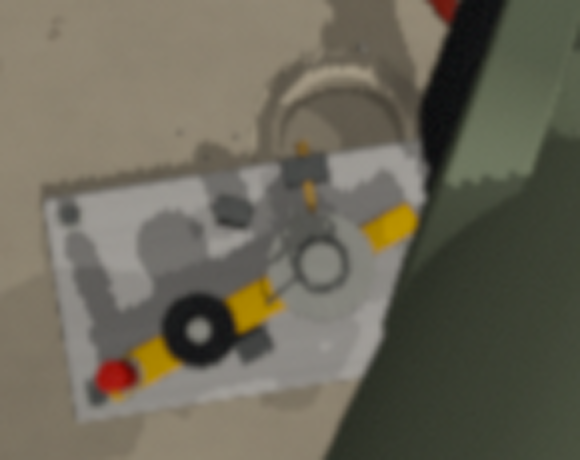

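The shut fingertips are right above the blue head (scene crop about (372,335), head at (367,360)), so I press.

```bash
python3 - <<'E'
from h import *
px,py=533.8,-116
f=lambda l:(lambda s:print(l,round(s["t"],2),s["tcp_pos"].round(1),s["contact_force"].round(1)))(bot.get_state())
bot.movel([px,py,91],max_speed=60);f("91")
for z in (80,74,72,70.5,69):
    h=bot.movel([px,py,z],max_speed=40,threshold=35); bot.dwell(0.1);f((z,h))
    if h or bot.get_state()["contact_force"][2]>18: break
bot.dwell(0.1);f("held")
bot.movel([px,py,110],max_speed=120);f("up")
im=imaging.capture("scene");x0,y0,x1,y1=ROI["scene"]; cv2.imwrite("pics/scene3.png",cv2.resize(im[y0-20:y1,x0:x1],None,fx=4,fy=4,interpolation=2))
E
```

```text
91 5.17 [ 533.3 -115.8   90.4] [-0.7 -0.4 -0.1]
(80, False) 5.69 [ 534.4 -116.1   80.4] [0.8 0.9 4.5]
(74, False) 6.09 [ 534.4 -116.2   74.6] [ 0.6 -0.9  5.4]
(72, False) 6.44 [ 534.4 -116.2   72.7] [ 0.5 -0.2  6.2]
(70.5, False) 6.79 [ 534.5 -116.3   72. ] [-1.8  1.  12.2]
(69, False) 7.14 [ 534.7 -116.3   71.8] [-5.1  1.8 24.4]
held 7.24 [ 534.7 -116.3   71.8] [-5.3  1.3 24.5]
up 7.73 [ 533.4 -115.9  109.5] [-0.3  0.2 -0.2]
```

View pics/scene3.png

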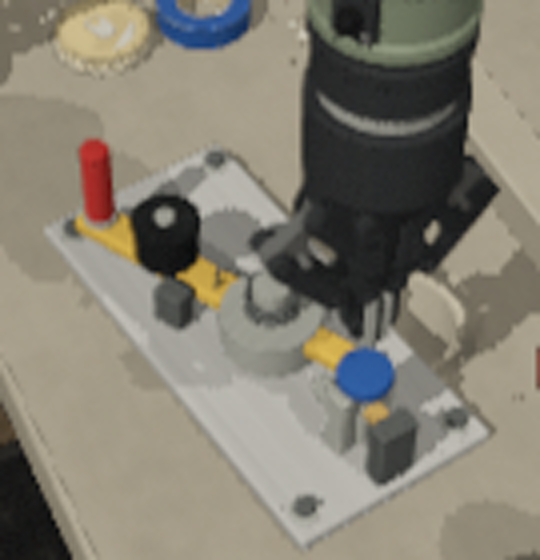

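The stop was felt at z 71.8 with 24 N. After backing off, the head stays low (crop row 375 against about 360 before), so the plunger is caught. Next I go to the post with the jaws straddling it along its travel.

```bash
python3 - <<'E'
from h import *
f=lambda l:(lambda s:print(l,round(s["t"],2),s["tcp_pos"].round(1),s["contact_force"].round(1),round(s["opening"],3)))(bot.get_state())
X,Y=457.2,74.5; R=[np.pi,0,2.087]
bot.movel([533.8,-116,180],max_speed=200)
bot.grip(0.6,30)
bot.move_ptp([X,Y,180],R)
bot.movel([X,Y,108],max_speed=150);f("above")
for n in("scene","top"):
    im=imaging.capture(n);x0,y0,x1,y1=ROI[n]; cv2.imwrite(f"pics/{n}4.png",cv2.resize(im[y0-40:y1,x0-10:x1],None,fx=4,fy=4,interpolation=2))
E
```

```text
above 10.29 [457.9  73.8 108.2] [0.4 1.  0.3] 0.602
```

View pics/scene4.png

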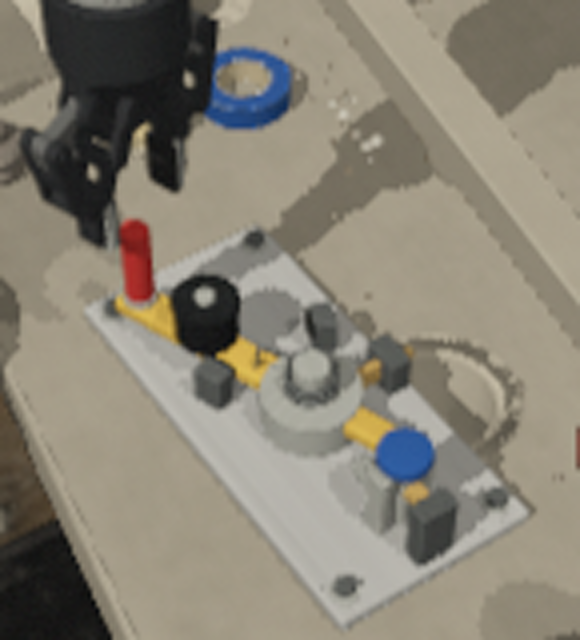

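The jaws at crop (105,240) and (165,185) straddle the post at (135,228), and the blue head is still down. I go down, grip, and push along the arc.

```bash
python3 - <<'E'
from h import *
f=lambda l:(lambda s:print(l,round(s["t"],2),s["tcp_pos"].round(1),s["contact_force"].round(1),round(s["opening"],3)))(bot.get_state())
X,Y=457.2,74.5; P=np.array([518.6,-32.8])
h=bot.movel([X,Y,56],max_speed=80,threshold=12);f(("down",h))
if h: raise SystemExit
bot.grip(0.0,25);f("grip")
a0=np.arctan2(Y-P[1],X-P[0]);print(a0)
for th in (0.1,0.2,0.3,0.4,0.5,0.6,0.66):
    a=a0-th
    h=bot.movel([P[0]+124*np.cos(a),P[1]+124*np.sin(a),56],[np.pi,0,2.087-th],max_speed=50,threshold=40)
    p=bot.get_state()["tcp_pos"]; f((th,h,round(a0-np.arctan2(p[1]-P[1],p[0]-P[0]),3)))
    if h: break
for n in("scene","top"):
    im=imaging.capture(n);x0,y0,x1,y1=ROI[n]; cv2.imwrite(f"pics/{n}5.png",cv2.resize(im[y0-40:y1,x0-10:x1],None,fx=4,fy=4,interpolation=2))
E
```

```text
('down', False) 11.19 [457.5  74.5  56.3] [ 0.1  0.3 -0.2] 0.601
grip 11.58 [458.9  75.2  56.7] [ 3.8  3.3 -0.2] 0.201
2.090544427524336
(0.1, False, np.float64(0.097)) 11.98 [467.9  79.9  56.5] [-1.5 -0.9  6.9] 0.205
(0.2, False, np.float64(0.189)) 12.38 [478.4  84.1  56.5] [-3.2 -2.  10.8] 0.202
(0.3, False, np.float64(0.286)) 12.78 [489.9  87.6  56.5] [-5.9 -1.1 11. ] 0.202
(0.4, False, np.float64(0.387)) 13.18 [502.2  90.   56.5] [-4.9  0.1 10.4] 0.203
(0.5, False, np.float64(0.485)) 13.58 [514.2  91.2  56.5] [-6.2  1.1 11.3] 0.202
(0.6, False, np.float64(0.583)) 13.98 [526.4  91.1  56.5] [-6.1  1.5 11.9] 0.203
(0.66, False, np.float64(0.642)) 14.28 [533.7  90.5  56.5] [-8.1  1.9 12.5] 0.201
```

View pics/scene5.png

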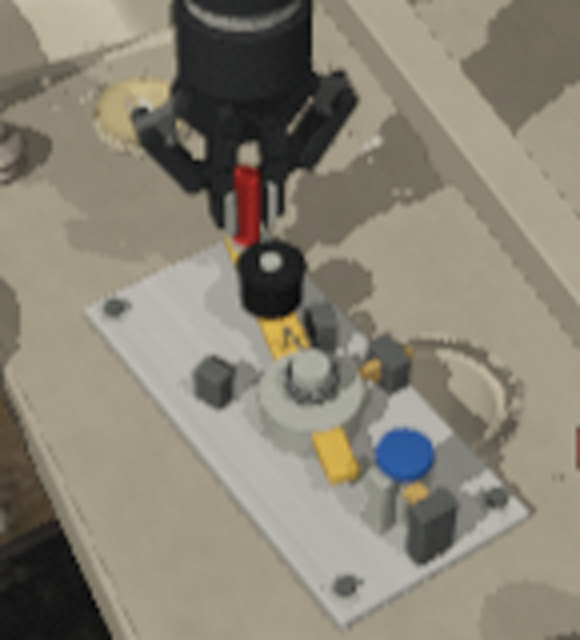

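The post is gripped, the lever is at about 0.64 and the plunger is still down (blue head at crop (405,452)). I continue in small steps until the rear stop shows up in the force.

```bash
python3 - <<'E'
from h import *
P=np.array([518.6,-32.8]);a0=2.0905
for th in (0.69,0.71,0.725,0.74,0.755,0.77,0.785):
    a=a0-th
    h=bot.movel([P[0]+124*np.cos(a),P[1]+124*np.sin(a),56],[np.pi,0,2.087-min(th,.72)],max_speed=30,threshold=40)
    bot.dwell(0.15); s=bot.get_state();p=s["tcp_pos"];F=s["contact_force"]
    t=F@[np.sin(a),-np.cos(a),0]
    print(th,h,round(a0-np.arctan2(p[1]-P[1],p[0]-P[0]),3),p.round(1),F.round(1),"tang",round(t,1),round(s["t"],2))
    if h or t<-20: break
bot.dwell(0.5);s=bot.get_state();print(s["tcp_pos"].round(1),s["contact_force"].round(1),s["opening"],s["t"])
for n in("scene","top"):
    im=imaging.capture(n);x0,y0,x1,y1=ROI[n]; cv2.imwrite(f"pics/{n}6.png",cv2.resize(im[y0-40:y1,x0-10:x1],None,fx=4,fy=4,interpolation=2))
    cv2.imwrite(f"pics/{n}6full.png",im)
E
```

```text
0.69 False 0.67 [537.1  90.1  56.5] [-6.8  2.4 11.1] tang -7.2 14.81
0.71 False 0.69 [539.6  89.6  56.5] [-6.   2.9 11.6] tang -6.4 15.21
0.725 False 0.703 [541.2  89.4  56.5] [-7.9  2.2 11.4] tang -8.2 15.61
0.74 False 0.713 [542.5  89.2  56.5] [-8.7  3.7 13.3] tang -9.2 16.01
0.755 False 0.724 [543.8  88.9  56.4] [-9.8  4.5 13.9] tang -10.6 16.41
0.77 False 0.728 [544.3  88.9  56.4] [-13.4   4.9  16.5] tang -14.2 16.81
0.785 False 0.728 [544.3  89.   56.3] [-18.    6.5  21.1] tang -19.1 17.21
[544.3  89.   56.3] [-17.5   6.4  21.4] 0.20243748024540212 17.7083
```

View pics/scene6.png

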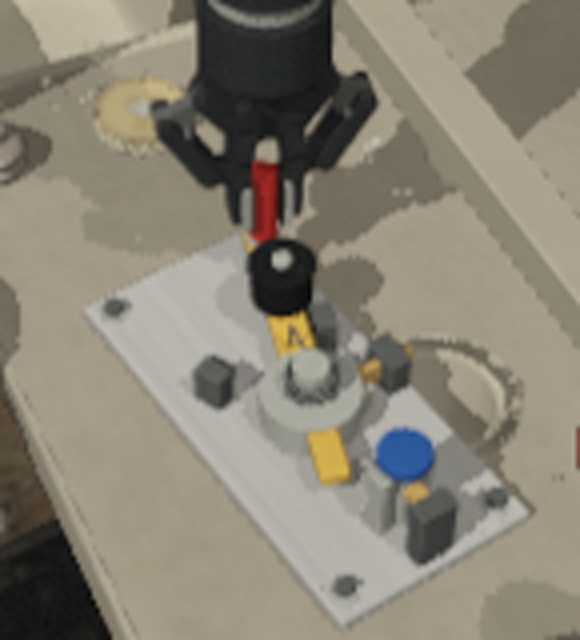

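View pics/scene6full.png

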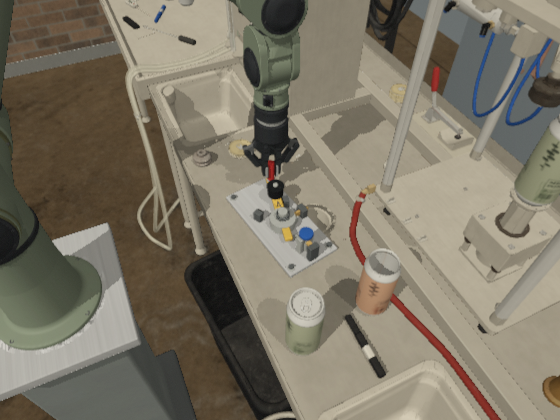

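The lever bar is against the rear stop block (crop about (320,325)), both fingers are on the post, the blue head is down and the bystanders look unmoved. I hand in while still pressing.

```bash
python3 - <<'E'
from h import *
bot.sign_off();s=bot.get_state();print(s["t"],s["tcp_pos"],s["contact_force"])
E
```

```text
the job is handed in; nothing more can be done
the job is handed in; nothing more can be done
```

The tensioner is ready for a new belt, and I handed the job in with the fingers still gripping the red post and holding the lever on its rear stop. The hand-in gives no verdict.

- **Plunger:** I pressed it with shut fingers until it met its stop at z 71.8 mm with 24 N. The last pictures show the blue head still down after I let go.
- **Lever:** I gripped the red post and moved it round its arc past the ratchet click to the rear stop. The angle worked out from the TCP stopped growing at about 0.73 rad. The TCP was then at (544, 89) mm, within about 1 mm of the predicted rear-stop position. The push on the post was about 19 N and still, against a spring force of about 9 N.
- **Bystanders:** In the last scene picture the ones in view look unmoved, judged by eye and not measured. The arm hides the blue tape roll in that picture. The last time it was in view, before I gripped the post, it looked in place.
- **Time:** The clock was at about 17.8 s of the 38 s allowed.

One reading disagreed: during the push the tool also felt 7 to 21 N upwards, which I did not expect and did not trace. The TCP height stayed at about 56 mm, so I left it.

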